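# Gauge a board, release the guard and hold the press down

### The arm

A 6-joint arm with a two-finger parallel gripper is mounted at the origin on the work surface. World frame = base frame: x ahead of the robot, y to its left, z up, the work surface at z = 0. Lengths are in m, angles in rad, forces in N, time in s.
With the tool pointing down it reaches from about 0.35 to 0.85 m from the base axis. Payload 8.1 kg.
Tool frame: the origin (TCP) lies on the mounting face of the last link; the fingertips stand 186 mm ahead of it and the grasp point (between the pads) lies 167 mm ahead of it; z points along the fingers, y is the line along which they close (so a half turn about z gives the same grasp; the last joint's range is limited). The gripper opens to 93 mm and grips with 3 to 60 N. Pads are 15 mm wide; open, the fingers measure 128 mm over their backs; the gripper's body (75 mm by 188 mm) begins 65 mm behind the grasp point.
Start: joints at [1.126, 0.13, 1.488, -0, 1.523, -0.085], TCP at [0.211, 0.562, 0.405] pointing down, gripper open.
Joint ranges: [-2.96, 2.96], [-0.89, 2.26], [0.02, 2.5], [-1.34, 4.48], [0, 2.73], [-2.66, 2.66]. Speed limits (rad/s): [2.39, 2.39, 2.79, 3.14, 3.14, 3.14].

### API

Orientations are given as a rotation vector (axis times angle).
In Python, from plant import * gives the robot as it stands. The module is installed in compiled form; this text tells all that it offers.
- The arm moves only by the tool arm_command, never from a script. Its argument "increments" is a list of rows, each a list of 6 numbers: the shift along the tool's x, y, z in units of 0.2 m (1.0 is 0.2 m), then the turn, a rotation vector about the tool's x, y, z in units of pi rad (1.0 is pi rad). A call has exactly 5 rows; each row is the pose to reach, as a shift and turn from the pose commanded when the call began, along the tool's axes at that moment, turning the shorter way round; what a row does not reach only later rows make up. A row lasts 1/8 s, in which the tool goes at most 62.5 mm and 10.7 degrees, less where a joint would pass 70% of its speed; a pose out of reach is approached as far as the arm can. A call with a number of a shift or a turn outside -1 to 1 is refused whole. A call with a gripper value outside its range is refused whole. "fingers" is the closure, from -1 (fully open) to 1 (shut), set as the call begins (left out, the last holds). The fingers move at their own pace and stop on an object; "force" is the grip in N (left out, the last holds). Time passes only in rows, so rows that repeat a pose let the fingers close, or fill a call up. It gives the time, the measured TCP pose, the force, the opening and the grip force at its end, in the units of the state.
- read_state(): the state, without advancing time (a new reading comes with each control period).
- read_camera(name): name is "scene" or "top" or "wrist"; returns a dict with "image" (384x512x3 uint8, red, green, blue), "fx", "fy", "cx", "cy" (pixels), "T" (4x4, takes a point from camera to world coordinates). Camera axes: x right, y down, z forward; pixel columns grow to the right and rows downward; lengths in m; the calibration is good to about 2 mm. A picture is of the moment at which its call begins. There is no depth.
- close_job(): hands the job in; it is judged then, once.
The state is a dict: "t": time; "q": joint angles; "dq": joint speeds; "joint_torque": joint torques, N m; "tool_pos": TCP position; "orientation": TCP orientation; "force": force on the tool from outside, world axes, zero at the start; "wrist_torque": the same for the moment, N m; "opening": finger opening in m; "gripper_force": force on a finger pad.
Only numpy, scipy, OpenCV 4.12 (cv2) and the standard library are available. Lean on these libraries where they do the work, as an engineer would, in place of code of your own. Each camera call takes 0.05 s, during which the arm holds its last target. There are 200 camera calls.

### The job

Check the circuit board in the press first: press the height gauge's knob down until its foot rests on the black header block, wait a moment, and let the gauge spring back up. Then flip the safety catch up and over to its open side, and only then pull the press handle all the way over towards the front to its stop and keep holding it there: you finish while holding the handle, with the catch open. Leave the board in its nest and the other things where they are.

Things in the scene. Friction and masses are not known exactly. Their poses are not given: they have to be found in the camera images.
- press: aluminium bench press for circuit boards, fixed to the bench; base plate 300 x 330 x 20 mm. Origin: centre of the base's underside, on the bench. Its x axis points from its front (towards the robot) to its back, y to its left, z up; it stands turned about z by up to 0.3 rad. A grey C-shaped frame 66 mm wide (top 105 mm above the bench) stands in its middle
- lever (a joint): hinge of the press handle, rad: 0 at rest (leaning 0.35 rad to the back from upright), grows as the handle is pulled over to the front and down, 1.15 at its stop. A spring always returns it to 0; holding it at the stop takes about 8 N at the bar. While the safety catch is shut it blocks the handle after about 0.1 rad of play
- lever_pivot (a point): point on the hinge axis of the handle, midway between its two stems; the axis runs along the press's y, 85 mm above the bench
- handle_bar (a point): black round bar across the top of the handle, 14 mm thick, 122 mm long along the press's y, carried at its ends by two stems 12 mm thick, 110 mm apart, so its middle 95 mm are free to grip. Origin: middle of the bar, 170 mm from the hinge axis (245 mm above the bench at rest, 203 mm at the stop). The bar may turn in the fingers
- catch (a joint): hinge of the safety catch, rad: 0 (up to 0.12) shut, the flap lying across the front of the left stem of the handle; grows as the flap is flipped up and over to the press's left, 1.9 fully open at its stop. Friction keeps it where it is left; moving the grip takes 1 to 2 N
- catch_pivot (a point): point on the hinge axis of the catch, level along the press's x, in the same upright plane across the axis as the middle of the catch's grip; 132 mm above the bench
- gauge (a joint): slide of the height gauge, m: 0 with the gauge up, grows as its knob is pressed down; mechanical end at 0.030. A spring lifts it back to 0 when let go; pressing takes about 1 N at the start and 5 N at the end
- gauge_knob (a point): centre of the top face of the gauge's black knob, 26 mm across, 14 mm high; the knob stands on an upright rod at the right front of the press and is pressed straight down. The knob's top is 93 mm above the underside of the gauge's foot
- gauge_foot (a point): round steel foot of the height gauge, 18 mm across, at the lower end of the rod. Origin: centre of its underside, 12 to 26 mm above the header block while up
- board: green circuit board, 116 x 216 x 6 mm, lying in the nest of the press, long side along the press's y. Origin: centre of its underside. It carries a black header block 80 (x) x 34 (y) mm, centred at x -6 mm, y -86 mm of the board, whose top lies 20 mm above the board's underside (46 mm above the bench), under the gauge's foot
- catch_grip (a point): black round grip of the safety catch, 12 mm thick, pointing to the front from the end of the steel flap along the press's x. Origin: on its axis, 22 mm in front of the flap's face, where it can be gripped; the grip reaches 34 mm further to the front and is free all round. It lies 66 mm from the catch's hinge axis, about 165 mm above the bench when shut, and may turn in the fingers
- screw_pot: small aluminium screw pot, 42 mm across, 30 mm high, standing on the back right corner of the press base; bystander, origin at its foot
- tape_ring: clear plastic ring, 40 mm across, 14 mm high, lying on the front left of the press base; bystander, origin under its centre
- driver: screwdriver lying on the bench; bystander
- brush: small brush lying on the bench; bystander
- flux: white bottle, 48 mm across, 115 mm high, standing on the bench; bystander, origin at its foot
- paste: grey jar, 60 mm across, 55 mm high, standing on the bench; bystander, origin at its foot
There are look-alikes about, which are no part of the job. What is shaped like the board but purple is not meant.

How it is judged:
On the way, in this order (a step that is already met when the one before it is completed fails the run):
1. the gauge is pressed down and its foot rests on the board's header block (value of joint gauge above 0.005 m and contact force between gauge and board above 0.5 N), for 0.2 s.
2. the safety catch is flipped open, with the handle still at rest (value of joint catch above 1.3 rad and value of joint lever below 0.2 rad), for 0.1 s.
At the end, for the whole second after the job is handed in: The handle is held within 0.15 rad of its stop (lever above 1.0 rad) by the robot touching the handle with more than 0.5 N, the catch is open (above 1.3 rad), the gauge is back up (below 3 mm), the board is within 6 mm of where it lay (value of joint lever above 1 rad and value of joint catch above 1.3 rad and value of joint gauge below 0.003 m and contact force between any of the fingers, the arm and lever above 0.5 N and distance of board from where it was at the start of the episode below 0.006 m); the arm keeps its last pose, push and grip.
It fails at once if the handle is pulled more than 0.2 rad while the catch is not open (value of joint lever above 0.2 rad and value of joint catch below 1 rad).
It fails at once if a bystander is moved by more than 30 mm (distance of any of screw_pot, tape_ring, driver, brush, flux, paste from where it was at the start of the episode above 0.03 m).
It fails at once if the board is moved by more than 10 mm (distance of board from where it was at the start of the episode above 0.01 m).
It also fails if it takes over 64 s, if anything falls off the work surface, if the arm or the gripper's body presses on something with over 40 N, if the wrist force passes 120 N, or if a joint passes its speed limit or range.

## Working session

There is one attempt and no reset: what is moved stays moved. The work goes in short steps, Python scripts to look and compute and a tool call to move; the robot and the scene stay as the last step left them, time stands still between calls to the robot, and variables do not carry over. Pictures are saved under pics/ and viewed, at most 10 in all, crops included, and the job is handed in when it is done.

Besides the shell and the picture viewer there is one more tool, called after "Request:" as name([rows], argument=value, ...), one row to a line, values as JSON. arm_command: Moves the arm, as the interface text tells. Shifts and turns lie within -1 to 1; 1 stands for 0.2 m of shift or pi rad of turn. Its arguments: {"type":"object","properties":{"increments":{"type":"array","items":{"type":"array","items":{"type":"number","minimum":-1,"maximum":1}}},"fingers":{"type":"number"},"force":{"type":"number"}},"required":["increments"]}

```bash
mkdir -p pics
python3 - <<'E'
from plant import *
import cv2,numpy as np
for n in ["scene","top"]:
    c=read_camera(n); cv2.imwrite(f"pics/{n}0.png",c["image"][:,:,::-1]); np.savez(f"{n}0.npz",**c)
    print(n,c["fx"],c["cx"],c["cy"],np.round(c["T"],3).tolist())
s=read_state(); print(s["t"],s["tool_pos"],s["orientation"],s["opening"])
E
```

```text
scene 387.87517136176467 261.6936658068229 188.34811120703492 [[0.495, 0.661, -0.564, 1.059], [0.869, -0.376, 0.322, -0.346], [0.001, -0.649, -0.76, 0.965], [0.0, 0.0, 0.0, 1.0]]
top 430.9895038552118 257.14063398827284 194.6534851968838 [[-0.028, -0.998, 0.048, 0.402], [-1.0, 0.028, -0.008, 0.009], [0.007, -0.048, -0.999, 1.275], [0.0, 0.0, 0.0, 1.0]]
0.1 [0.21112548 0.56140805 0.40377641] [-5.61988963e-01 -3.09043041e+00  2.57569582e-03] 0.09325002414862092
```

View pics/scene0.png

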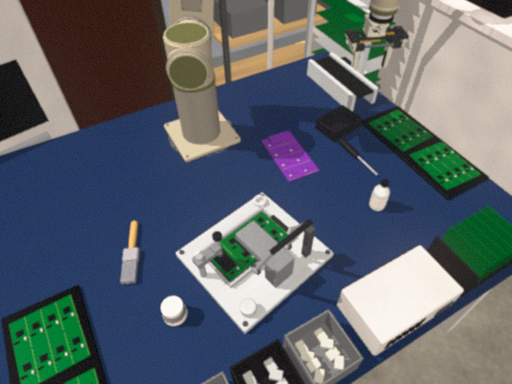

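View pics/top0.png

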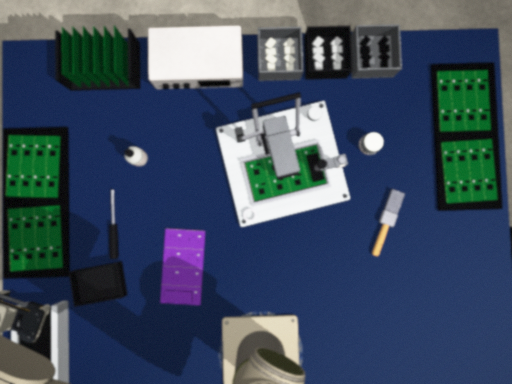

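The press sits around (285,162) in the top view, with the handle bar at (275,100) and the knob at about (318,160). The scene view shows the knob at (217,237) and the bar at (300,235). Next I'll enlarge both for pixel picks.

Run:
```python
import cv2
a=cv2.imread("pics/top0.png")[85:235,205:365]; b=cv2.imread("pics/scene0.png")[185:335,170:340]
cv2.imwrite("pics/topc.png",cv2.resize(a,None,fx=4,fy=4,interpolation=cv2.INTER_CUBIC)[:600])
cv2.imwrite("pics/scenec.png",cv2.resize(b,None,fx=4,fy=4,interpolation=cv2.INTER_CUBIC))
```

```text
(no output)
```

View pics/topc.png

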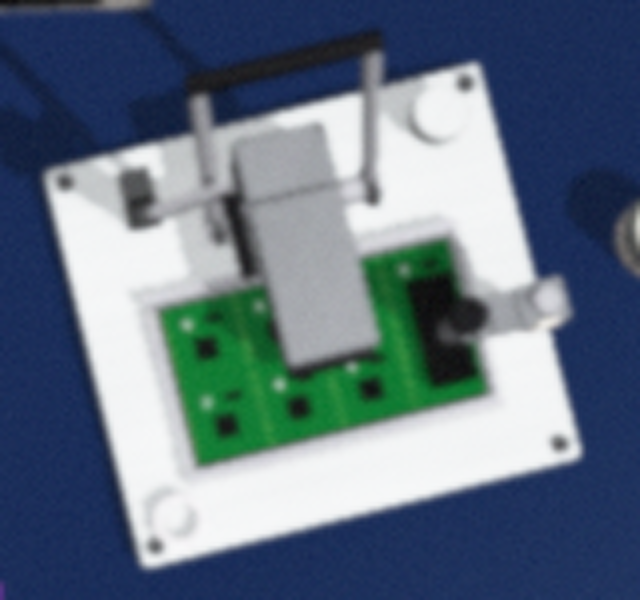

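View pics/scenec.png

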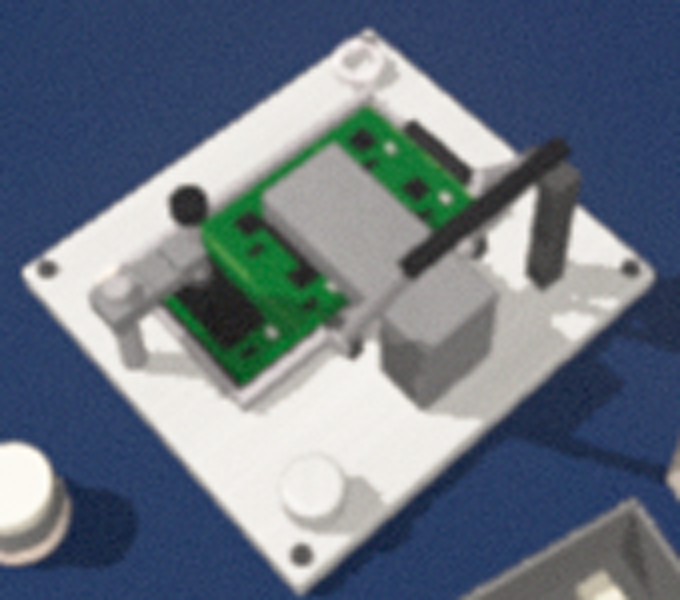

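```bash
cat > h.py <<'E'
import numpy as np,cv2
C={n:dict(np.load(f"{n}0.npz")) for n in("scene","top")}
O={"top":(205,85),"scene":(170,185)}
def ray(n,p,crop=True):
    c=C[n]; p=np.array(p,float)
    if crop: p=(p+.5)/4-.5+O[n]
    T=c["T"]; d=T[:3,:3]@[(p[0]-c["cx"])/c["fx"],(p[1]-c["cy"])/c["fy"],1]
    return T[:3,3],d/np.linalg.norm(d)
def plane(n,p,z,crop=True):
    o,d=ray(n,p,crop); return o+d*(z-o[2])/d[2]
def tri(a,b):
    (o,d),(q,e)=ray("top",a),ray("scene",b)
    s=np.linalg.lstsq(np.c_[d,-e],q-o,rcond=None)[0]; P,Q=o+s[0]*d,q+s[1]*e
    return (P+Q)/2,np.linalg.norm(P-Q)
E
python3 - <<'E'
from h import *
np.set_printoptions(precision=4,suppress=True)
im=C["top"]["image"].astype(int); m=((im.min(2)>90)).astype(np.uint8)
m[:,:205]=0;m[:,352:]=0;m[:100]=0;m[235:]=0
m=cv2.morphologyEx(m,cv2.MORPH_OPEN,np.ones((3,3)))
cs=cv2.findContours(m,0,2)[0]; k=max(cs,key=cv2.contourArea); r=cv2.minAreaRect(k)
print(r)
for w,n,ps in (("t","top",[(43,172),(480,62),(582,455),(145,568)]),("s","scene",[(22,270),(368,28),(656,275),(302,595)])):
    P=np.array([plane(n,p,.02) for p in ps]); print(w,P[:,:2].tolist(),P.mean(0), [np.linalg.norm(P[i]-P[i-1]).round(3) for i in range(4)])
P=np.array([plane("top",p,.02) for p in [(43,172),(480,62),(582,455),(145,568)]])
f=(P[0]+P[1]-P[2]-P[3]); l=P[0]+P[3]-P[1]-P[2]; print("yaw",np.arctan2(f[1],f[0]),np.arctan2(-l[0],l[1]))
yaw=(np.arctan2(f[1],f[0])+np.arctan2(-l[0],l[1]))/2; c=P.mean(0); c[2]=0
R=np.array([[np.cos(yaw),-np.sin(yaw),0],[np.sin(yaw),np.cos(yaw),0],[0,0,1]])
for nm,a,b in [("barL",(190,85),(562,150)),("barR",(382,40),(410,268)),("knob",(468,312),(189,200)),("griptip",(251,276),(410,128)),("griprear",(236,200),(468,175))]:
    p,e=tri(a,b); print(nm,p,e,"press",R.T@(p-c))
E
```

```text
((284.4705810546875, 158.8823699951172), (111.56639099121094, 120.29766845703125), 75.96376037597656)
t [[0.6622017566381695, 0.11574709665567891], [0.7353608894159988, -0.2079862561198861], [0.44354704313858623, -0.2720910471851173], [0.3703806884240332, 0.048599371815734815]] [ 0.5529 -0.0789  0.02  ] [np.float64(0.299), np.float64(0.332), np.float64(0.299), np.float64(0.329)]
s [[0.4426337977357896, -0.2730553054077778], [0.36992209325974335, 0.048030804173790076], [0.6661446724893576, 0.11162579045362153], [0.7407188301855633, -0.20932400857695366]] [ 0.5549 -0.0807  0.02  ] [np.float64(0.305), np.float64(0.329), np.float64(0.303), np.float64(0.329)]
yaw 0.22120788102944466 0.22327818784337125
barL [0.6664 0.0064 0.2434] 0.0006031158378460759 press [0.1295 0.0582 0.2434]
barR [ 0.6908 -0.1097  0.2451] 0.0010599121584271686 press [ 0.1277 -0.0604  0.2451]
knob [ 0.5342 -0.1726  0.1528] 0.0030445264607274185 press [-0.0389 -0.0873  0.1528]
griptip [ 0.5607 -0.0297  0.1638] 0.0003274158598199528 press [0.0185 0.0463 0.1638]
griprear [ 0.6109 -0.0198  0.1672] 0.0033086240044824127 press [0.0696 0.0449 0.1672]
```

```bash
cat >> h.py <<'E'
from scipy.spatial.transform import Rotation as Ro
YAW=.222; CP=np.array([.5535,-.0795,0]); RP=Ro.from_euler("z",YAW)
def W(p): return CP+RP.apply(p)
def go(s,target,yang,off=.167,tilt=0):
    """world target of the point `off` ahead of the TCP; tool y at world angle yang (mod pi), pointing down; one full increment"""
    R=Ro.from_rotvec(s["orientation"]); best=None
    for a in(yang,yang+np.pi):
        y=np.array([np.cos(a),np.sin(a),0]); z=np.array([0,0,-1.]); G=Ro.from_matrix(np.c_[np.cross(y,z),y,z])
        r=(R.inv()*G).as_rotvec()
        if best is None or np.linalg.norm(r)<np.linalg.norm(best[0]): best=(r,G)
    tcp=np.array(target)-best[1].apply([0,0,off])
    sh=R.inv().apply(tcp-s["tool_pos"])
    return np.round(sh/.2,3),np.round(best[0]/np.pi,4)
E
python3 - <<'E'
from h import *; from plant import *
s=read_state(); print(Ro.from_rotvec(s["orientation"]).as_matrix().round(3), s["q"])
for z in(.2,): print(go(s,[.534,-.173,z],YAW+np.pi/2,.186))
E
```

```text
[[-0.936  0.352 -0.001]
 [ 0.352  0.936 -0.002]
 [ 0.    -0.002 -1.   ]] [ 1.12561618e+00  1.31114129e-01  1.48916795e+00  3.17644524e-05
  1.52301864e+00 -8.54167340e-02]
(array([-2.804, -2.868,  0.093]), array([-0.0005, -0.0002, -0.1852]))
```

Request:
arm_command([
  [-0.12,-0.12,0,0,0,0],
  [-0.33,-0.34,0,0,0,0],
  [-0.54,-0.55,0,0,0,0],
  [-0.74,-0.76,0,0,0,0],
  [-0.94,-0.96,0,0,0,0],
], fingers=1, force=20)

```text
t: 0.72
tool_pos: [0.3198, 0.3139, 0.4044]
orientation: [-0.562, -3.091, 0.001]
force: [0.6, -1.0, 0.3]
opening: 0.0476
gripper_force: 0.0
```

Request:
arm_command([
  [-0.2,-0.2,0,0,0,0],
  [-0.4,-0.4,0,0,0,0],
  [-0.6,-0.6,0,0,0,0],
  [-0.78,-0.8,0,0,0,0],
  [-0.94,-0.96,0,0,0,0],
])

```text
t: 1.35
tool_pos: [0.4282, 0.0678, 0.4045]
orientation: [-0.563, -3.091, 0.0]
force: [1.0, -0.6, 0.3]
opening: 0.001
gripper_force: 0.0
```

Request:
arm_command([
  [-0.2,-0.2,0,0,0,-0.03],
  [-0.4,-0.4,0,0,0,-0.07],
  [-0.6,-0.6,0,0,0,-0.11],
  [-0.8,-0.8,0.05,0,0,-0.15],
  [-0.92,-0.95,0.09,0,0,-0.185],
])

```text
t: 1.98
tool_pos: [0.5337, -0.1751, 0.3857]
orientation: [0.351, -3.121, -0.0]
force: [0.1, -0.3, 0.1]
opening: 0.0006
gripper_force: 0.0
```

Run:
```python
from h import *; from plant import *
c=read_camera("top"); cv2.imwrite("pics/t1.png",cv2.resize(c["image"][85:235,205:365,::-1],None,fx=4,fy=4)); 
c=read_camera("scene"); b=c["image"][185:335,170:340,::-1]; w=read_camera("wrist"); cv2.imwrite("pics/w1.png",np.hstack([w["image"][:,:,::-1][:300],cv2.resize(b,None,fx=1.69,fy=2)]))
s=read_state(); print(s["t"],s["tool_pos"],s["force"],s["opening"],s["q"]); print(go(s,[.534,-.173,.139],YAW+np.pi/2,.186))
```

```text
2.125 [ 0.53305007 -0.17427481  0.38519327] [-0.50992852 -0.11059559 -0.65933953] 0.0007291221509590797 [-4.07397738e-01  3.59026128e-02  1.62365335e+00 -2.85972771e-05
  1.48483725e+00 -2.19648680e+00]
(array([-0.007,  0.005,  0.301]), array([ 0.0005, -0.0007, -0.0012]))
```

View pics/w1.png

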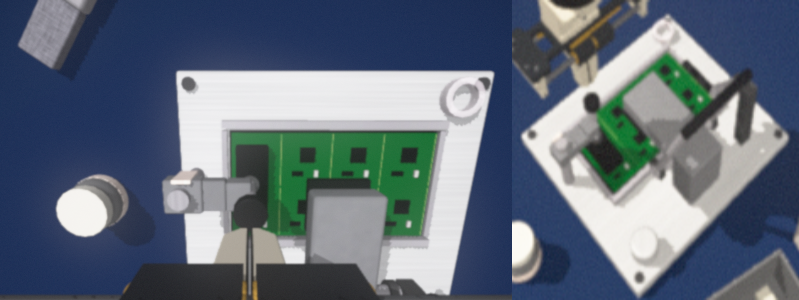

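The wrist view shows the closed fingers in line with the knob at (250,210), so I'm descending.

Request:
arm_command([
  [0,0,0.07,0,0,0],
  [0,0,0.14,0,0,0],
  [0,0,0.2,0,0,0],
  [0,0,0.23,0,0,0],
  [0,0,0.26,0,0,0],
])

```text
t: 2.75
tool_pos: [0.5333, -0.1725, 0.3346]
orientation: [-0.348, 3.122, 0.0]
force: [-1.5, 0.1, 2.3]
opening: 0.0002
gripper_force: 0.9
```

Request:
arm_command([
  [0,0,0.005,0,0,0],
  [0,0,0.01,0,0,0],
  [0,0,0.015,0,0,0],
  [0,0,0.02,0,0,0],
  [0,0,0.025,0,0,0],
])

```text
t: 3.38
tool_pos: [0.5334, -0.1729, 0.3299]
orientation: [-0.347, 3.122, -0.0]
force: [0.5, 1.5, 1.5]
opening: 0.0005
gripper_force: 1.1
```

Request:
arm_command([
  [0,0,0.006,0,0,0],
  [0,0,0.012,0,0,0],
  [0,0,0.018,0,0,0],
  [0,0,0.024,0,0,0],
  [0,0,0.03,0,0,0],
])

```text
t: 4.0
tool_pos: [0.5335, -0.1729, 0.3253]
orientation: [-0.347, 3.121, -0.001]
force: [-5.9, 4.0, 18.7]
opening: 0.0004
gripper_force: 9.1
```

Request:
arm_command([
  [0,0,0.0,0,0,0],
  [0,0,0.005,0,0,0],
  [0,0,0.01,0,0,0],
  [0,0,0.01,0,0,0],
  [0,0,0.01,0,0,0],
])

```text
t: 4.62
tool_pos: [0.5335, -0.1728, 0.3252]
orientation: [-0.347, 3.121, -0.002]
force: [-9.9, 5.2, 25.7]
opening: 0.0005
gripper_force: 12.7
```

The foot is firmly on the block, stopping at the predicted height with a force step. Lifting now.

Request:
arm_command([
  [0,0,-0.03,0,0,0],
  [0,0,-0.1,0,0,0],
  [0,0,-0.25,0,0,0],
  [0,0,-0.45,0,0,0],
  [0,0,-0.6,0,0,0],
], fingers=0.1, force=12)

```text
t: 5.25
tool_pos: [0.5332, -0.1729, 0.4436]
orientation: [-0.347, 3.122, -0.001]
force: [0.3, 0.1, 0.1]
opening: 0.0415
gripper_force: 0.0
```

Run:
```python
from h import *; from plant import *
s=read_state(); print(s["tool_pos"],s["force"],s["opening"])
for p in([.042,.046,.24],[.042,.046,.165]): print(W(p),go(s,W(p),YAW+np.pi/2))
c=read_camera("top")["image"][150:180,310:335]; print((c.max(2)<50).sum(), np.argwhere(c.max(2)<50).mean(0))
```

```text
[ 0.53319238 -0.17287923  0.44359327] [0.26676206 0.10817088 0.10596578] 0.04148034075873189
[ 0.58434095 -0.02538128  0.24      ] (array([-0.411,  0.663,  0.183]), array([-0.0001,  0.0001, -0.0002]))
[ 0.58434095 -0.02538128  0.165     ] (array([-0.411,  0.664,  0.558]), array([-0.0001,  0.0001, -0.0002]))
0 [nan nan]<stdin>:4: RuntimeWarning: Mean of empty slice.
  ret = um.true_divide(
```

Request:
arm_command([
  [-0.08,0.13,0,0,0,0],
  [-0.2,0.33,0.05,0,0,0],
  [-0.32,0.52,0.1,0,0,0],
  [-0.39,0.63,0.15,0,0,0],
  [-0.41,0.665,0.2,0,0,0],
])

```text
t: 5.92
tool_pos: [0.5842, -0.0237, 0.4009]
orientation: [0.35, -3.121, -0.0]
force: [0.3, -0.0, -0.4]
opening: 0.0413
gripper_force: 0.0
```

Run:
```python
from h import *; from plant import *
w=read_camera("wrist"); cv2.imwrite("pics/w2.png",w["image"][:,:,::-1])
s=read_state(); print(s["tool_pos"],s["opening"],go(s,W([.042,.046,.165]),YAW+np.pi/2))
```

```text
[ 0.58391224 -0.02377823  0.39917532] 0.04168400702384718 (array([-0.001, -0.009,  0.336]), array([ 0.0004, -0.0009,  0.0003]))
```

View pics/w2.png

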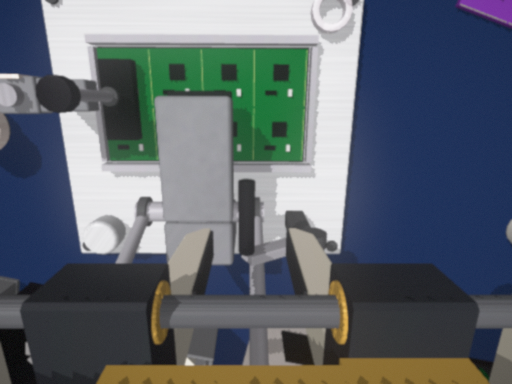

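The wrist view shows the black grip at (246,215), centred between the fingertips at (208,235) and (293,220). Descend, then close.

Request:
arm_command([
  [0,0,0.06,0,0,0],
  [0,0,0.14,0,0,0],
  [0,0,0.22,0,0,0],
  [0,0,0.29,0,0,0],
  [0,0,0.336,0,0,0],
])

```text
t: 6.6
tool_pos: [0.5838, -0.0252, 0.3331]
orientation: [0.346, -3.121, -0.0]
force: [0.3, 0.3, 0.8]
opening: 0.0419
gripper_force: 0.0
```

Request:
arm_command([
  [0,0,0,0,0,0],
  [0,0,0,0,0,0],
  [0,0,0,0,0,0],
  [0,0,0,0,0,0],
  [0,0,0,0,0,0],
], fingers=1, force=12)

```text
t: 7.22
tool_pos: [0.5844, -0.0255, 0.3354]
orientation: [-0.346, 3.121, -0.002]
force: [0.1, -4.1, 2.6]
opening: 0.0114
gripper_force: 12.0
```

Request:
arm_command([
  [0,0.033,-0.047,0,0,0],
  [0,0.074,-0.088,0,0,0],
  [0,0.121,-0.121,0,0,0],
  [0,0.173,-0.145,0,0,0],
  [0,0.229,-0.16,0,0,0],
])

```text
t: 7.85
tool_pos: [0.5744, 0.0194, 0.3681]
orientation: [-0.346, 3.12, -0.002]
force: [2.9, -2.5, 3.2]
opening: 0.0112
gripper_force: 12.0
```

Request:
arm_command([
  [0,0.058,-0.005,0,0,0],
  [0,0.115,0,0,0,0],
  [0,0.17,0.015,0,0,0],
  [0,0.222,0.039,0,0,0],
  [0,0.25,0.057,0,0,0],
])

```text
t: 8.48
tool_pos: [0.5628, 0.0692, 0.3543]
orientation: [0.348, -3.122, -0.0]
force: [5.1, -2.1, 1.7]
opening: 0.0115
gripper_force: 12.0
```

Request:
arm_command([
  [0,0,0,0,0,0],
  [0,0,0,0,0,0],
  [0,0,0,0,0,0],
  [0,0,0,0,0,0],
  [0,0,0,0,0,0],
])

```text
t: 9.1
tool_pos: [0.563, 0.0684, 0.3551]
orientation: [0.347, -3.122, -0.0]
force: [3.0, 3.2, 0.5]
opening: 0.0112
gripper_force: 12.0
```

Request:
arm_command([
  [0,0,0,0,0,0],
  [0,0,0,0,0,0],
  [0,0,0,0,0,0],
  [0,0,0,0,0,0],
  [0,0,0,0,0,0],
], fingers=0.1)

```text
t: 9.72
tool_pos: [0.563, 0.0684, 0.3551]
orientation: [0.347, -3.122, 0.0]
force: [0.0, 0.2, 0.5]
opening: 0.0417
gripper_force: 0.0
```

Request:
arm_command([
  [0,0,-0.1,0,0,0],
  [0,0,-0.3,0,0,0],
  [0,0,-0.5,0,0,0],
  [0,0,-0.65,0,0,0],
  [0,0,-0.75,0,0,0],
])

```text
t: 10.35
tool_pos: [0.5629, 0.0684, 0.5086]
orientation: [-0.347, 3.119, -0.001]
force: [0.6, 0.3, -0.6]
opening: 0.0416
gripper_force: 0.0
```

Run:
```python
from h import *; from plant import *
w=read_camera("wrist"); b=read_camera("scene")["image"][185:335,170:340]; cv2.imwrite("pics/w3.png",np.hstack([w["image"][:300],cv2.resize(b,None,fx=1.69,fy=2)])[:,:,::-1])
s=read_state(); print(s["tool_pos"],s["opening"],s["q"])
for z in(.305,.245): print(W([.1286,0,z]),go(s,W([.1286,0,z]),YAW))
```

```text
[0.56321021 0.06840713 0.50872756] 0.04211427824574007 [ 3.05212547e-02  2.00143065e-02  1.41665651e+00 -6.29620740e-05
  1.69979234e+00 -1.76167205e+00]
[ 0.67894403 -0.05118473  0.305     ] (array([-0.432, -0.71 ,  0.187]), array([0.001 , 0.0015, 0.4998]))
[ 0.67894403 -0.05118473  0.245     ] (array([-0.431, -0.71 ,  0.487]), array([0.001 , 0.0015, 0.4998]))
```

View pics/w3.png

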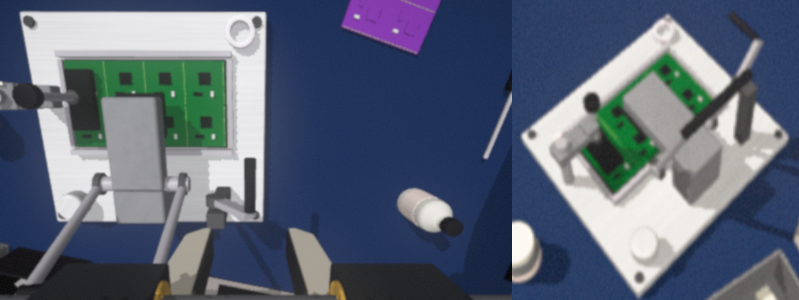

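The catch now stands open on the left (grip at (250,185) in the wrist part), and the handle is at rest. Moving over the bar with a quarter turn.

Request:
arm_command([
  [-0.06,-0.1,0,0,0,0.05],
  [-0.16,-0.27,0,0,0,0.1],
  [-0.26,-0.45,0,0,0,0.15],
  [-0.36,-0.6,0,0,0,0.2],
  [-0.43,-0.71,0,0,0,0.25],
])

```text
t: 11.08
tool_pos: [0.6789, -0.0525, 0.5027]
orientation: [-0.882, -3.012, 0.001]
force: [0.4, 0.5, 0.4]
opening: 0.0416
gripper_force: 0.0
```

Request:
arm_command([
  [0,0,0.01,0,0,0.05],
  [0,0,0.05,0,0,0.1],
  [0,0,0.1,0,0,0.15],
  [0,0,0.15,0,0,0.2],
  [0,0,0.18,0,0,0.25],
])

```text
t: 11.7
tool_pos: [0.6779, -0.0512, 0.4663]
orientation: [-1.967, -2.446, 0.003]
force: [-0.1, 0.3, -0.9]
opening: 0.0424
gripper_force: 0.0
```

Run:
```python
from h import *; from plant import *
w=read_camera("wrist"); cv2.imwrite("pics/w4.png",w["image"][:,:,::-1])
s=read_state(); print(s["tool_pos"],s["opening"],s["q"],Ro.from_rotvec(s["orientation"]).as_matrix()[:,1])
for z in(.245,): print(go(s,W([.1286,0,z]),YAW))
```

```text
[ 0.677878   -0.05121693  0.46557334] 0.04219890813068184 [-1.50806460e-01  3.36918496e-01  1.14012038e+00  2.99444664e-05
  1.66912560e+00 -3.59277214e-01] [ 0.97833832  0.20696835 -0.00426942]
(array([-0.001,  0.006,  0.268]), array([-0.0014, -0.0005, -0.0043]))
```

View pics/w4.png

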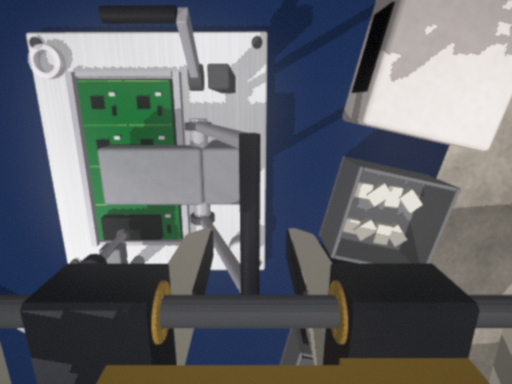

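The bar is at column 249, midway between the fingertips. Descend and grip.

Request:
arm_command([
  [0,0,0.05,0,0,0],
  [0,0.003,0.12,0,0,0],
  [0,0.006,0.19,0,0,0],
  [0,0.006,0.24,0,0,0],
  [0,0.006,0.268,0,0,0],
])

```text
t: 12.38
tool_pos: [0.6791, -0.0509, 0.4144]
orientation: [-1.961, -2.453, 0.001]
force: [1.2, 0.4, -0.1]
opening: 0.0418
gripper_force: 0.0
```

Request:
arm_command([
  [0,0,0,0,0,0],
  [0,0,0,0,0,0],
  [0,0,0,0,0,0],
  [0,0,0,0,0,0],
  [0,0,0,0,0,0],
], fingers=1, force=25)

```text
t: 13.0
tool_pos: [0.6786, -0.0513, 0.4161]
orientation: [-1.962, -2.452, 0.003]
force: [-7.8, -0.5, 2.5]
opening: 0.013
gripper_force: 25.0
```

Request:
arm_command([
  [0,-0.061,-0.02,0,0,0],
  [0,-0.165,-0.042,0,0,0],
  [0,-0.292,-0.052,0,0,0],
  [0,-0.419,-0.042,0,0,0],
  [0,-0.543,-0.014,0,0,0],
])

```text
t: 13.62
tool_pos: [0.5734, -0.0743, 0.4215]
orientation: [1.958, 2.449, 0.008]
force: [6.3, 3.8, 2.4]
opening: 0.0133
gripper_force: 25.0
```

Request:
arm_command([
  [0,-0.119,0.047,0,0,0],
  [0,-0.229,0.11,0,0,0],
  [0,-0.296,0.162,0,0,0],
  [0,-0.341,0.202,0,0,0],
  [0,-0.359,0.22,0,0,0],
])

```text
t: 14.25
tool_pos: [0.5034, -0.0902, 0.3769]
orientation: [1.959, 2.45, 0.006]
force: [0.9, 5.7, 12.1]
opening: 0.0133
gripper_force: 25.0
```

Request:
arm_command([
  [0,0,0,0,0,0],
  [0,0,0,0,0,0],
  [0,0,0,0,0,0],
  [0,0,0,0,0,0],
  [0,0,0,0,0,0],
])

```text
t: 14.88
tool_pos: [0.5037, -0.0901, 0.3771]
orientation: [1.959, 2.451, 0.006]
force: [0.2, 5.6, 9.6]
opening: 0.0133
gripper_force: 25.0
```

Run:
```python
from h import *; from plant import *
w=read_camera("wrist")["image"]; b=read_camera("scene")["image"][185:335,170:340]; cv2.imwrite("pics/w5.png",np.hstack([w[:300],cv2.resize(b,None,fx=1.69,fy=2)])[:,:,::-1])
s=read_state(); R=Ro.from_rotvec(s["orientation"]); p=s["tool_pos"]+R.apply([0,0,.167]); q=RP.inv().apply(p-CP); print(q, "lever",.35+np.arctan2(.07-q[0],q[2]-.085),s["force"],s["opening"])
```

```text
[-0.05001533  0.00052388  0.21013242] lever 1.1145277063705892 [ 0.71931062  4.86904668 10.33837744] 0.013275441811196099
```

View pics/w5.png

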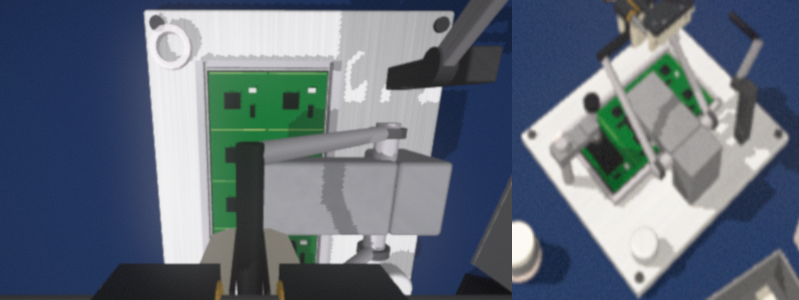

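The pictures show the handle over at the front in the gripper (lever about 1.11), the catch open and the gauge up. Handing in.

```bash
python3 -c "
from plant import *
print(close_job())"
```

```text
the job is handed in; nothing more can be done
None
```

I pressed the gauge onto the header block and let it spring back, flipped the catch open, and handed the job in while holding the handle at about 1.11 rad (stop at 1.15). I have no verdict, because `close_job()` returned no result.

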